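Nest the gift pots and hold the lid ready

TASK

Make up the gift set on the shop's display table: leaving the large terracotta pot where it stands, put the medium white pot fully down into it and let go, then put the small blue pot fully down into the white one and let go, so that each stands upright with its rim band resting on the mouth below. Then take the wooden lid by its knob out of the green drawer, carry it over the stack of books, and finish holding it level and centred about a finger's breadth (15 mm) above the blue pot's mouth, not touching it, so that a gift card can be slipped in: the program ends with the lid still in the gripper, neither put down nor let go. Do not disturb the books or the two vases.

Things in the scene. Friction and masses are not known exactly. Their poses are not given: they have to be found in the camera images.
- large_rim (a point): Large terracotta pot, open and upright on the table, 75 mm tall, outer diameter 74 mm at the mouth and 58 mm at the foot, wall 7 mm, so a mouth 60 mm wide inside. Loose, about 0.6 kg. This point is the centre of its mouth, at rim height; z is the pot's axis.
- medium_mid (a point): Medium white ceramic pot, open, upright on the table, 78 mm tall: body 44 mm tall (diameter 44 mm at the foot, 56 mm at its top) under a thick rim band 67 mm wide, 34 mm tall, mouth 48 mm inside. Nested, the band's underside rests on the terracotta pot's rim and the whole band stands above it. 0.18-0.29 kg. This point: on its axis (z), half-way up, 39 mm below the rim.
- small_mid (a point): Small blue ceramic pot, open, upright on the table, 74 mm tall: body 40 mm tall (diameter 34 mm at the foot, 43 mm at its top) under a thick rim band 56 mm wide, 34 mm tall, mouth 34 mm inside. Nested, the band's underside rests on the white pot's rim and the whole band stands above it. 0.12-0.2 kg. This point: on its axis (z), half-way up, 37 mm below the rim. May have swapped places with the white pot.
- lid_mid (a point): Round wooden lid lying on the drawer's floor, knob up, 44 mm tall: a plug at the bottom (26 mm diameter, 8 mm tall), a disc (56 mm diameter, 8 mm thick), then a dark upright cylindrical knob (24 mm diameter, 28 mm tall) to grip. About 60 g. This point: on its axis (z), half-way up, 22 mm above its underside; the knob's middle is 8 mm higher.
- lid: The same wooden lid; this origin is the centre of its underside (the plug's lower face).
- large: The same terracotta pot; this origin is the centre of its foot.
- medium: The same white pot; this origin is the centre of its foot.
- small: The same blue pot; this origin is the centre of its foot.
- drawer: Wooden drawer with a green front, standing open on the table as a display tray, fixed; 240 mm (x) by 220 mm (y) outside, walls 8 mm thick and 60 mm high, floor 8 mm thick; the green front (240 mm wide, 68 mm high, brass pull) is on its -x side. Origin under its centre, on the table.
- books: Stack of four lying books between the drawer and the terracotta pot, an obstacle: 190 mm (x) by 68 mm (y), 88 mm tall, loose, about 1.4 kg. Origin under its centre, on the table. Bystander.
- bud_vase: White bud vase, 82 mm tall, 48 mm diameter, loose, 0.2 kg. Origin at the centre of its foot. Bystander.
- green_vase: Green glass vase, 90 mm tall, 68 mm diameter, loose, 0.4 kg. Origin at the centre of its foot. Bystander.
Mind the look-alikes: they are no part of the job. Of the things that look like the small, take the one that is farthest from the robot's base at the start.

How it is judged:
On the way, in this order (a step that is already met when the one before it is completed fails the run):
1. the white pot is nested fully in the terracotta pot, upright and let go (horizontal distance between medium_mid and large_rim below 0.006 m and z of medium_mid in the frame of large_rim between -0.01 and 0 m and angle between medium_mid's own z axis and vertical below 0.1 rad and contact force between the fingers and medium below 0.05 N), for 0.2 s.
2. the blue pot is nested fully in the white pot, upright and let go (horizontal distance between medium_mid and large_rim below 0.006 m and z of medium_mid in the frame of large_rim between -0.01 and 0 m and angle between each of medium_mid, small_mid's own z axis and vertical below 0.1 rad and horizontal distance between small_mid and medium_mid below 0.006 m and z of small_mid in the frame of medium_mid between 0.031 and 0.041 m and contact force between the fingers and small below 0.05 N), for 0.2 s.
3. the lid passes over the stack of books, above its top (x of lid_mid in the frame of books between -0.13 and 0.13 m and y of lid_mid in the frame of books between -0.05 and 0.05 m and z of lid_mid in the frame of books above 0.11 m), for 0.02 s.
At the end, for the whole second after the job is handed in: White pot seated in terracotta pot, blue in white (within 6 mm of centre, 5 mm of seated height, 0.1 rad of upright, at rest); the gripper holds the lid still, underside 3 to 25 mm above the blue rim, within 8 mm of its axis, level within 0.12 rad, not touching it (horizontal distance between medium_mid and large_rim below 0.006 m and z of medium_mid in the frame of large_rim between -0.01 and 0 m and angle between each of medium_mid, small_mid's own z axis and vertical below 0.1 rad and horizontal distance between small_mid and medium_mid below 0.006 m and z of small_mid in the frame of medium_mid between 0.031 and 0.041 m and horizontal distance between lid_mid and small_mid below 0.008 m and z of lid_mid in the frame of small_mid between 0.062 and 0.084 m and angle between lid_mid's own z axis and vertical below 0.12 rad and contact force between the fingers and lid above 0.3 N and contact force between lid and small below 0.05 N and linear speed of each of lid, large, medium, small below 0.02 m/s); the arm keeps its last pose, push and grip.
It fails at once if the books are shifted by more than 20 mm or tipped (distance of books from where it was at the start of the episode above 0.02 m or angle between books's own z axis and vertical above 0.3 rad).
It fails at once if the bud vase is shifted by more than 20 mm or tipped (distance of bud_vase from where it was at the start of the episode above 0.02 m or angle between bud_vase's own z axis and vertical above 0.3 rad).
It fails at once if the green vase is shifted by more than 20 mm or tipped (distance of green_vase from where it was at the start of the episode above 0.02 m or angle between green_vase's own z axis and vertical above 0.3 rad).
It fails at once if the terracotta pot is shifted by more than 30 mm (distance of large from where it was at the start of the episode above 0.03 m).
It also fails if it takes over 72 s, if anything falls off the work surface, if the arm or the gripper's body presses on something with over 40 N, if the wrist force passes 120 N, or if a joint passes its speed limit or range.

ROBOT

A 7-joint arm with a two-finger parallel gripper is mounted at the origin on the work surface. World frame = base frame: x ahead of the robot, y to its left, z up, the work surface at z = 0. Lengths are in m, angles in rad, forces in N, time in s.
With the tool pointing down it reaches from about 0.425 to 0.875 m from the base axis. Payload 4.7 kg.
Tool frame: the origin (TCP) lies on the mounting face of the last link; the fingertips stand 182 mm ahead of it and the grasp point (between the pads) lies 164 mm ahead of it; z points along the fingers, y is the direction in which the jaws open and shut (so a half turn about z gives the same grasp; the last joint's range is limited). The gripper opens to 87 mm and grips with 3 to 60 N. Pads are 19 mm wide; open, the fingers measure 117 mm over their backs; the gripper's body (75 mm by 190 mm) begins 51 mm behind the grasp point.
Start: joints at [1.152, 0.321, -0.07, 1.45, 0.023, 1.371, -0.057], TCP at [0.273, -0.59, 0.405] pointing down, gripper open.
Joint ranges: [-2.86, 2.86], [-0.3, 2.09], [-1.38, 1.24], [0.06, 2.45], [-1.56, 4.7], [0.09, 2.05], [-2.69, 2.69]. Speed limits (rad/s): [2.57, 2.57, 3.14, 3.14, 3.14, 3.14, 3.14].

INTERFACE

Orientations are given as a rotation vector (axis times angle).
In Python, from bench import ctrl gives the robot as it stands. The module is installed in compiled form; this text tells all that it offers.
- The arm moves only by the tool play_rows, never from a script. Its argument "targets" is text: rows parted by semicolons, each of 7 numbers parted by spaces: the shift along the tool's x, y, z in cm, then the turn, a rotation vector about the tool's x, y, z in rad, then the opening, from -1 (shut) to 1 (fully open). In form: x y z ax ay az grip; .... A call has 1 to 20 rows; each row shifts and turns the pose as measured when the row begins, along the tool's axes as they then stand; what a row does not reach is not made up. A row lasts 1/8 s, in which the tool goes at most 62.5 mm and 10.7 degrees, less where a joint would pass 70% of its speed; a pose out of reach is approached as far as the arm can. A call is refused whole if a number of a shift passes 6.25 or a number of a turn 0.188, either way. A call with a gripper value outside its range is refused whole. The fingers move at their own pace and stop on an object; "newtons" is the grip in N (left out, the last holds). Time passes only in rows, so rows that do not move let the fingers close. It gives the time, the measured TCP pose, the force and the opening at its end, in the units of the state.
- ctrl.get_state(): the state, without advancing time (a new reading comes with each control period).
- ctrl.get_image(name): name is "scene" or "top"; returns a dict with "pixels" (480x640x3 uint8, blue, green, red), "depth" (480x640 float32, m along the optical axis (not along the pixel's ray), 0 where there is no reading), "intrinsics" (3x3 intrinsics, pixels), "R" (3x3) and "t" (3): a world point X has camera coordinates R X + t. Camera axes: x right, y down, z forward; pixel columns grow to the right and rows downward; lengths in m; the calibration is good to about 2 mm. A picture is of the moment at which its call begins.
- ctrl.close_job(): hands the job in, once; it reports no verdict.
The state is a dict: "time": time; "joint_positions": joint angles; "qd": joint speeds; "joint_torque": joint torques, N m; "position": TCP position; "tool_rot": TCP orientation; "ft_force": force on the tool from outside, world axes, zero at the start; "torque": the same for the moment, N m; "grip_width": opening from 0.0 (shut) to 1.0 (fully open).
Only numpy, scipy, OpenCV 4.12 (cv2) and the standard library are available. Lean on these libraries where they do the work, as an engineer would, in place of code of your own. Each camera call takes 0.05 s, during which the arm holds its last target.

## Working session

There is one attempt and no reset: what is moved stays moved. The work goes in short steps, Python scripts to look and compute and a tool call to move; the robot and the scene stay as the last step left them, time stands still between calls to the robot, and variables do not carry over. Pictures are saved under pics/ and viewed, and the job is handed in when it is done.

Besides the shell and the picture viewer there is one more tool, called by a JSON object that holds its "op" and its "data". play_rows: Moves the arm, as the interface text tells. Its arguments: {"type":"object","properties":{"targets":{"type":"string"},"newtons":{"type":"number"}},"required":["targets"]}

```bash
mkdir -p pics; cat > h.py <<'E'
import numpy as np, cv2
from bench import ctrl
def snap(name,fn):
    im=ctrl.get_image(name); cv2.imwrite('pics/'+fn,im['pixels']); 
    np.savez('pics/'+fn[:-4]+'.npz',**{k:im[k] for k in im}); return im
def cloud(im):
    K=im['intrinsics'];d=im['depth'];v,u=np.mgrid[0:480,0:640]
    P=np.stack([(u-K[0,2])/K[0,0]*d,(v-K[1,2])/K[1,1]*d,d],-1)
    return (P-im['t'])@im['R']
E
python3 - <<'E'
from h import *
for n in('scene','top'):
    im=snap(n,n+'0.png'); print(n,im['intrinsics'].round(1).tolist(),(-im['R'].T@im['t']).round(3),im['R'].round(3).tolist())
s=ctrl.get_state(); print(s)
E
```

```text
scene [[478.6, 0.0, 319.7], [0.0, 478.6, 241.0], [0.0, 0.0, 1.0]] [ 1.083 -0.352  0.892] [[0.568, 0.823, 0.007], [0.656, -0.448, -0.608], [-0.497, 0.35, -0.794]]
top [[562.7, 0.0, 315.5], [0.0, 562.7, 236.5], [0.0, 0.0, 1.0]] [ 0.476 -0.014  1.374] [[0.001, -1.0, -0.022], [-0.996, 0.001, -0.089], [0.089, 0.022, -0.996]]
{'time': 0.1, 'joint_positions': array([ 1.15212017,  0.3217798 , -0.07011075,  1.45151687,  0.02263423,
        1.37078372, -0.05690344]), 'qd': array([-0.00061202, -0.00099992, -0.00129553, -0.00289178, -0.00049165,
       -0.00072274,  0.00072281]), 'joint_torque': array([ 3.25452438e-04, -4.92571950e+01, -4.05263091e-01, -3.13397312e+01,
       -6.39109709e-02,  3.94800212e-02,  1.31071520e-04]), 'position': array([ 0.2725154 , -0.58993316,  0.40376888]), 'tool_rot': array([-3.06671582e+00, -6.74244565e-01,  7.48787231e-04]), 'ft_force': array([ 0.38062067, -0.25471208,  0.2522151 ]), 'torque': array([-0.02670581, -0.00037826,  0.00518317]), 'grip_width': 1.0009183046927612}
```

View pics/scene0.png

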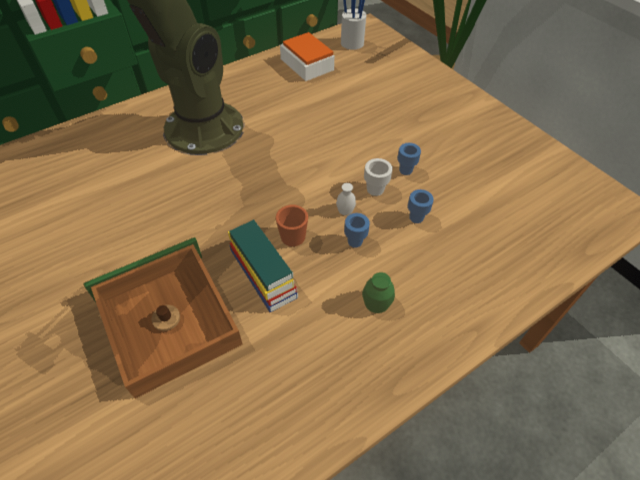

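View pics/top0.png

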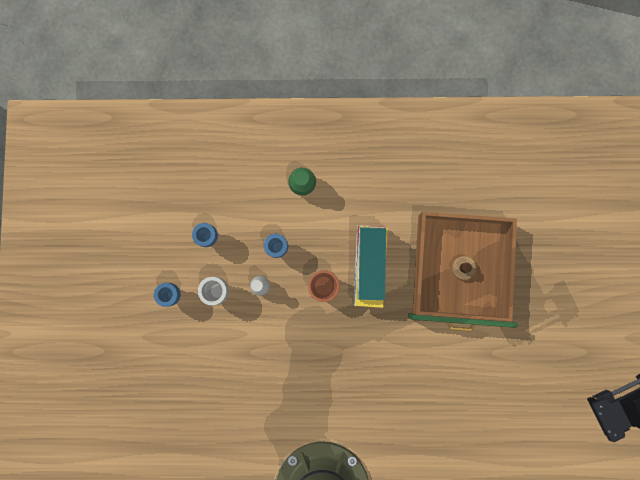

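The top view shows blue pots at (204,235), (275,245) and (167,294), the white pot at (212,291), bud vase (259,285), terracotta pot (324,287), books (371,265), drawer (466,268) with the lid knob at (465,267), and green vase (302,181). Next I'll measure positions.

```bash
cat >> h.py <<'E'
def ring(im,mask,zlo,zhi,cen,rad=.06):
    P=cloud(im); m=(im['depth']>0)&(P[...,2]>zlo)&(P[...,2]<zhi)&(np.hypot(P[...,0]-cen[0],P[...,1]-cen[1])<rad)
    if mask is not None: m&=mask
    Q=P[m]; 
    (x,y),r=cv2.minEnclosingCircle((Q[:,:2]*1000).astype(np.float32))
    return np.array([x,y,r])/1000,len(Q),np.median(Q[:,2]) if len(Q) else 0
def pix2plane(im,u,v,z):
    K=im['intrinsics'];d=im['R'].T@np.array([(u-K[0,2])/K[0,0],(v-K[1,2])/K[1,1],1]);c=-im['R'].T@im['t']
    return c+d*(z-c[2])/d[2]
E
python3 - <<'E'
from h import *
ims={n:dict(np.load(f'pics/{n}0.npz')) for n in('top','scene')}
items={'blueA':(204,235,.074),'blueB':(275,245,.074),'blueC':(167,294,.074),'white':(212,291,.078),'terra':(324,287,.075),'bud':(259,285,.082),'green':(302,181,.09),'knob':(465,267,.052),'books':(372,264,.088)}
for k,(u,v,z) in items.items():
    c=pix2plane(ims['top'],u,v,z)
    print(k,c.round(4),'r',np.hypot(*c[:2]).round(3))
    if k=='books':continue
    for n in ims:
        try:
            r=ring(ims[n],None,z-.008,z+.008,c,.05); print('  ',n,r[0].round(4),r[1],r[2].round(4))
        except Exception as e: print(n,e)
P=cloud(ims['top'])
m=(P[...,2]>.075)&(P[...,2]<.1)&(abs(P[...,0]-.5)<.15)&(P[...,1]<-.06)&(P[...,1]>-.2)&(ims['top']['depth']>0)
print('books',cv2.minAreaRect((P[m][:,:2]*1000).astype(np.float32)),P[m][:,2].max())
m=(P[...,2]>.05)&(P[...,2]<.064)&(P[...,1]<-.2)&(P[...,1]>-.6)&(P[...,0]>.3)&(ims['top']['depth']>0)
print('drawer',cv2.minAreaRect((P[m][:,:2]*1000).astype(np.float32)))
E
```

```text
blueA [0.5959 0.275  0.074 ] r 0.656
   top [0.5974 0.2771 0.0283] 295 0.0737
   scene [0.5975 0.2742 0.0297] 291 0.0732
blueB [0.5723 0.109  0.074 ] r 0.583
   top [0.5725 0.1091 0.028 ] 280 0.0738
   scene [0.5724 0.107  0.0286] 308 0.0732
blueC [0.4589 0.3585 0.074 ] r 0.582
   top [0.4577 0.3629 0.0285] 311 0.0739
   scene [0.4597 0.3619 0.03  ] 242 0.0731
white [0.466  0.2532 0.078 ] r 0.53
   top [0.4679 0.2541 0.0341] 345 0.0774
   scene [0.4668 0.2504 0.0361] 297 0.0772
terra [ 0.4753 -0.0047  0.075 ] r 0.475
   top [ 0.4786 -0.0031  0.0364] 304 0.0742
   scene [ 0.4774 -0.0037  0.0381] 335 0.0739
bud [0.4798 0.1444 0.082 ] r 0.501
   top [0.4795 0.1501 0.013 ] 103 0.0813
   scene [0.4795 0.1483 0.0135] 85 0.0824
green [0.7195 0.0459 0.09  ] r 0.721
   top [0.729  0.0488 0.0193] 219 0.0901
   scene [0.7301 0.0481 0.0207] 268 0.0899
knob [ 0.522  -0.3338  0.052 ] r 0.62
   top [ 0.5219 -0.3373  0.0119] 84 0.0508
   scene [ 0.5214 -0.3389  0.0122] 122 0.0516
books [ 0.5276 -0.1143  0.088 ] r 0.54
books ((530.2962646484375, -113.56526184082031), (61.53435516357422, 165.58619689941406), 88.94453430175781) 0.0971767254639025
drawer ((518.6990966796875, -333.8421630859375), (239.68125915527344, 252.4473114013672), 85.66416931152344)
```

```bash
cat >> h.py <<'E'
from scipy.spatial.transform import Rotation as Ro
def plan(x,y,zg,yaw_deg=0):
    """grasp-point target, tool down, tool x at world yaw; prints shift(cm) in tool axes and turn in tool axes"""
    s=ctrl.get_state();R=Ro.from_rotvec(s['tool_rot']);M=R.as_matrix()
    c,sn=np.cos(np.radians(yaw_deg)),np.sin(np.radians(yaw_deg))
    T=np.array([[c,sn,0],[sn,-c,0],[0,0,-1.]])
    tcp=np.array([x,y,zg+.164])
    print('t',s['time'].round(2),'tcp',s['position'].round(4),'yaw',np.degrees(np.arctan2(M[1,0],M[0,0])).round(2),'zax',M[:,2].round(4),'grip',s['grip_width'],'F',s['ft_force'].round(2),'q',s['joint_positions'].round(2))
    print('shift in current tool cm',(M.T@(tcp-s['position'])*100).round(2),'in target axes',(T.T@(tcp-s['position'])*100).round(2),'turn',(R.inv()*Ro.from_matrix(T)).as_rotvec().round(4))
E
python3 -c "
from h import *
for y in(90,-90):plan(.55,-.2,.24,y)"
```

```text
Traceback (most recent call last):
  File "h.py", line 26, in plan
    print('t',s['time'].round(2),'tcp',s['position'].round(4),'yaw',np.degrees(np.arctan2(M[1,0],M[0,0])).round(2),'zax',M[:,2].round(4),'grip',s['grip_width'],'F',s['ft_force'].round(2),'q',s['joint_positions'].round(2))
              ^^^^^^^^^^^^^^^
AttributeError: 'float' object has no attribute 'round'
```

```bash
sed -i "s/s\['time'\].round(2)/round(s['time'],2)/" h.py
python3 -c "
from h import *
for y in(90,-90):plan(.55,-.2,.24,y)"
```

```text
t 0.1 tcp [ 0.2725 -0.5899  0.4038] yaw 24.8 zax [-8.0e-04  1.5e-03 -1.0e+00] grip 1.0009183046927612 F [ 0.38 -0.25  0.25] q [ 1.15  0.32 -0.07  1.45  0.02  1.37 -0.06]
shift in current tool cm [ 4.155e+01 -2.376e+01  1.000e-02] in target axes [ 3.899e+01  2.775e+01 -2.000e-02] turn [-1.600e-03 -9.000e-04 -1.138e+00]
t 0.1 tcp [ 0.2725 -0.5899  0.4038] yaw 24.8 zax [-8.0e-04  1.5e-03 -1.0e+00] grip 1.0009183046927612 F [ 0.38 -0.25  0.25] q [ 1.15  0.32 -0.07  1.45  0.02  1.37 -0.06]
shift in current tool cm [ 4.155e+01 -2.376e+01  1.000e-02] in target axes [-3.899e+01 -2.775e+01 -2.000e-02] turn [-1.0000e-03  1.8000e-03  2.0036e+00]
```

{"op": "play_rows", "data": {"targets": "0 0 0 0 0 -0.17 1;0 0 0 0 0 -0.17 1;0 0 0 0 0 -0.17 1;0 0 0 0 0 -0.17 1;0 0 0 0 0 -0.17 1;0 0 0 0 0 -0.17 1;0 0 0 0 0 -0.17 1;0 0 0 0 0 0 1"}}

```text
time: 1.1
position: [0.272, -0.589, 0.3982]
tool_rot: [-2.113, -2.311, -0.007]
ft_force: [-1.0, -0.6, -0.2]
grip_width: 0.999
```

```bash
python3 -c "
from h import *
plan(.55,-.2,.24,90)"
```

```text
t 1.1 tcp [ 0.272  -0.589   0.3982] yaw 95.13 zax [-0.005   0.0103 -0.9999] grip 0.998556226140246 F [-1.02 -0.55 -0.25] q [ 1.28  0.34 -0.23  1.45  0.08  1.37  1.13]
shift in current tool cm [36.26 31.17 -0.32] in target axes [38.9  27.8  -0.58] turn [-0.0046 -0.0106  0.0895]
```

{"op": "play_rows", "data": {"targets": "0 0 0 0 0 0.09 1;5 4 -0.2 0 0 0 1;6 5 -0.1 0 0 0 1;6 5 -0.1 0 0 0 1;6 5 -0.1 0 0 0 1;6 4 -0.1 0 0 0 1;6 3 -0.1 0 0 0 1;4 2 0 0 0 0 1;0 0 0 0 0 0 1"}}

```text
time: 2.22
position: [0.5268, -0.2442, 0.4041]
tool_rot: [-2.256, -2.167, -0.007]
ft_force: [0.2, -0.3, 0.2]
grip_width: 0.998
```

```bash
python3 -c "
from h import *
plan(.467,.252,.22,90)"
```

```text
t 2.23 tcp [ 0.5268 -0.2442  0.4041] yaw 87.7 zax [-0.006   0.0129 -0.9999] grip 0.9983940616089665 F [ 0.24 -0.33  0.18] q [ 0.8   0.21 -0.47  1.61  0.09  1.35  0.28]
shift in current tool cm [49.31 -7.96  2.69] in target axes [49.62 -5.98  2.01] turn [-0.0062 -0.0128 -0.0402]
```

{"op": "play_rows", "data": {"targets": "3 0 0 -0.006 -0.013 -0.04 1;6 0 0 0 0 0 1;6 -1 0 0 0 0 1;6 -1 0 0 0 0 1;6 -1 0 0 0 0 1;6 -1 0 0 0 0 1;6 -1 0 0 0 0 1;6 -1 0 0 0 0 1;6 0 0 0 0 0 1;3 0 0 0 0 0 1;0 0 0 0 0 0 1;0 0 0 0 0 0 1"}}

```text
time: 3.72
position: [0.4693, 0.3071, 0.4014]
tool_rot: [2.251, 2.18, -0.004]
ft_force: [0.6, -0.4, -0.4]
grip_width: 1.001
```

```bash
python3 -c "
from h import *
plan(.4672,.2523,.07,90)
for n in('scene','top'):
  im=snap(n,n+'1.png')
  P=cloud(im)
"
```

```text
t 3.73 tcp [0.4693 0.3071 0.4014] yaw 88.15 zax [ 0.0037 -0.0074 -1.    ] grip 1.0013975338848546 F [ 0.59 -0.37 -0.43] q [ 0.17  0.23 -0.92  1.66  0.2   1.35 -0.81]
shift in current tool cm [-5.36 -0.1  16.78] in target axes [-5.48 -0.21 16.74] turn [ 0.0038  0.0073 -0.0324]
```

View pics/scene1.png

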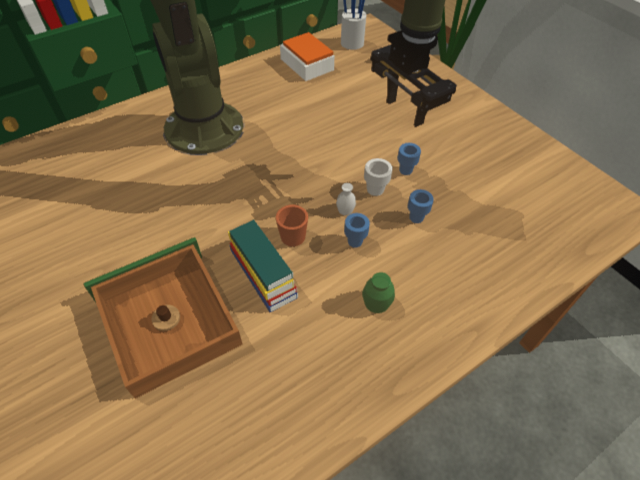

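The gripper hangs high near (415,90) in the scene view, everything is undisturbed. Aligning over the white pot.

{"op": "play_rows", "data": {"targets": "-3 0 2 0.004 0.007 -0.033 1;-2.5 -0.2 3 0 0 0 1;0 0 3 0 0 0 1;0 0 1 0 0 0 1;0 0 0 0 0 0 1;0 0 0 0 0 0 1"}}

```text
time: 4.58
position: [0.4692, 0.2436, 0.3121]
tool_rot: [2.23, 2.203, 0.004]
ft_force: [-0.5, -0.1, 0.4]
grip_width: 1.003
```

```bash
python3 -c "
from h import *
plan(.4672,.2523,.07,90)"
```

```text
t 4.58 tcp [0.4692 0.2436 0.3121] yaw 89.29 zax [ 0.0066 -0.003  -1.    ] grip 1.0025002977669604 F [-0.45 -0.05  0.43] q [ 0.27  0.23 -0.89  1.85  0.2   1.16 -0.7 ]
shift in current tool cm [ 0.89 -0.27  7.8 ] in target axes [ 0.87 -0.2   7.81] turn [ 0.0067  0.0029 -0.0124]
```

{"op": "play_rows", "data": {"targets": "0.9 -0.25 0 0.007 0.003 -0.012 1;0 0 1 0 0 0 1;0 0 0 0 0 0 1;0 0 0 0 0 0 1"}}

```text
time: 5.08
position: [0.4669, 0.2548, 0.3033]
tool_rot: [2.219, 2.224, 0.004]
ft_force: [-0.0, -0.4, 0.0]
grip_width: 1.0
```

```bash
python3 -c "
from h import *
plan(.4672,.2523,.07,90)"
```

```text
t 5.08 tcp [0.4669 0.2548 0.3033] yaw 90.12 zax [ 0.002   0.0019 -1.    ] grip 0.9999693199815756 F [-0.02 -0.4   0.01] q [ 0.25  0.25 -0.89  1.85  0.21  1.14 -0.71]
shift in current tool cm [-0.27  0.01  6.92] in target axes [-0.25  0.03  6.93] turn [ 0.002  -0.0019  0.0022]
```

{"op": "play_rows", "data": {"targets": "-0.25 0 1 0 0 0 1;0 0 2 0 0 0 1;0 0 2 0 0 0 1;0 0 1.2 0 0 0 1;0 0 0 0 0 0 1;0 0 0 0 0 0 1"}}

```text
time: 5.82
position: [0.4666, 0.2513, 0.2355]
tool_rot: [-2.219, -2.222, -0.0]
ft_force: [1.1, 0.0, -0.3]
grip_width: 1.004
```

```bash
python3 -c "
from h import *
plan(.4672,.2523,.07,90)"
```

```text
t 5.83 tcp [0.4666 0.2513 0.2355] yaw 90.08 zax [-5.e-04  9.e-04 -1.e+00] grip 1.0038625913592014 F [ 1.15  0.04 -0.25] q [ 0.21  0.34 -0.86  1.91  0.29  1.02 -0.77]
shift in current tool cm [0.1  0.06 0.15] in target axes [0.1  0.06 0.15] turn [-0.0005 -0.0009  0.0014]
```

{"op": "play_rows", "data": {"targets": "0 0 0 0 0 0 -1;0 0 0 0 0 0 -1;0 0 0 0 0 0 -1;0 0 0 0 0 0 -1;0 0 0 0 0 0 -1;0 0 0 0 0 0 -1", "newtons": 20}}

```text
time: 6.58
position: [0.467, 0.2516, 0.2368]
tool_rot: [2.22, 2.223, 0.004]
ft_force: [-0.6, -0.6, -1.2]
grip_width: 0.771
```

```bash
python3 -c "
from h import *
plan(.4672,.2523,.07,90)"
```

```text
t 6.58 tcp [0.467  0.2516 0.2368] yaw 90.07 zax [ 0.002   0.0015 -1.    ] grip 0.7713202427439066 F [-0.6  -0.63 -1.25] q [ 0.21  0.33 -0.86  1.91  0.29  1.02 -0.77]
shift in current tool cm [0.07 0.02 0.28] in target axes [0.07 0.02 0.28] turn [ 0.002  -0.0015  0.0012]
```

{"op": "play_rows", "data": {"targets": "0 0 -2 0 0 0 -1;0 0 -3 0 0 0 -1;0 0 -4 0 0 0 -1;0 0 -3 0 0 0 -1;0 0 -1 0 0 0 -1;0 0 0 0 0 0 -1"}}

```text
time: 7.32
position: [0.4657, 0.2519, 0.3744]
tool_rot: [2.217, 2.224, 0.004]
ft_force: [0.1, 0.0, -3.3]
grip_width: 0.772
```

```bash
python3 -c "
from h import *
plan(.478,-.0034,.2,90)"
```

```text
t 7.33 tcp [0.4657 0.2519 0.3744] yaw 90.18 zax [ 0.0024  0.001  -1.    ] grip 0.7716777889915623 F [ 0.14  0.03 -3.27] q [ 0.3   0.16 -0.92  1.77  0.14  1.27 -0.65]
shift in current tool cm [-25.53   1.14   1.02] in target axes [-25.53   1.23   1.04] turn [ 0.0025 -0.001   0.0031]
```

{"op": "play_rows", "data": {"targets": "-2 0.2 0 0 0 0 -1;-4 0.2 0 0 0 0 -1;-5 0.3 0 0 0 0 -1;-5 0.3 0 0 0 0 -1;-4 0.2 0 0 0 0 -1;-2 0 0 0 0 0 -1;-1 0 0 0 0 0 -1;0 0 0 0 0 0 -1;0 0 0 0 0 0 -1"}}

```text
time: 8.45
position: [0.4751, 0.0162, 0.3635]
tool_rot: [-2.202, -2.221, 0.012]
ft_force: [-0.1, 0.7, -3.3]
grip_width: 0.769
```

```bash
python3 -c "
from h import *
plan(.478,-.0034,.2,90)
im=snap('scene','scene2.png')"
```

```text
t 8.45 tcp [0.4751 0.0162 0.3635] yaw 90.5 zax [-0.0151  0.0043 -0.9999] grip 0.769099543083404 F [-0.13  0.66 -3.31] q [ 0.63  0.01 -0.72  1.9  -0.    1.25 -0.07]
shift in current tool cm [-1.96  0.27 -0.07] in target axes [-1.96  0.29 -0.05] turn [-0.0151 -0.0044  0.0087]
```

View pics/scene2.png

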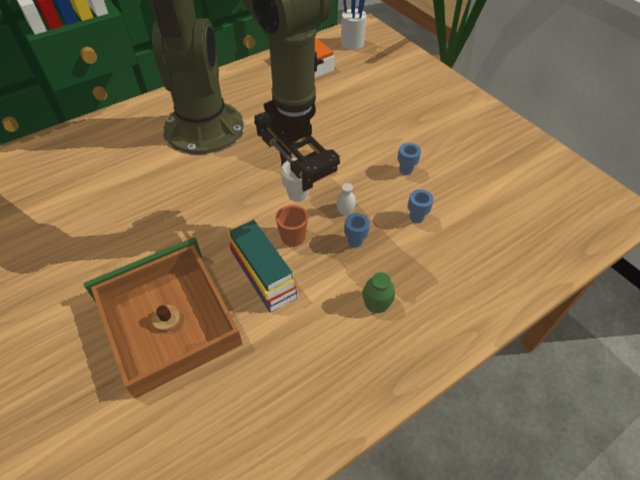

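The white pot is held upright at about (297,180), terracotta at (292,225). Centre it.

{"op": "play_rows", "data": {"targets": "-1 0.15 0 -0.015 -0.004 0.009 -1;-0.9 0.1 0 0 0 0 -1;0 0 0 0 0 0 -1;0 0 0 0 0 0 -1"}}

```text
time: 9.0
position: [0.478, -0.0026, 0.3636]
tool_rot: [2.219, 2.223, 0.002]
ft_force: [-0.2, 0.0, -2.7]
grip_width: 0.771
```

```bash
python3 -c "
from h import *
plan(.478,-.0034,.2,90)"
```

```text
t 9.0 tcp [ 0.478  -0.0026  0.3636] yaw 90.11 zax [ 1.5e-03  1.0e-04 -1.0e+00] grip 0.7706343659106228 F [-0.21  0.03 -2.68] q [ 0.65  0.01 -0.7   1.9   0.    1.24 -0.04]
shift in current tool cm [-0.08 -0.   -0.04] in target axes [-0.08 -0.   -0.04] turn [ 0.0015 -0.0001  0.0019]
```

{"op": "play_rows", "data": {"targets": "-0.1 0 1.5 0 0 0 -1;0 0 2 0 0 0 -1;0 0 1.5 0 0 0 -1;0 0 1 0 0 0 -1;0 0 0.5 0 0 0 -1;0 0 0 0 0 0 -1;0 0 0 0 0 0 -1"}}

```text
time: 9.88
position: [0.478, -0.0032, 0.2943]
tool_rot: [2.218, 2.224, 0.002]
ft_force: [0.1, -0.2, -2.2]
grip_width: 0.769
```

```bash
python3 -c "
from h import *
plan(.478,-.0034,.1038,90)"
```

```text
t 9.88 tcp [ 0.478  -0.0032  0.2943] yaw 90.16 zax [ 1.1e-03  6.0e-04 -1.0e+00] grip 0.7687896751836794 F [ 0.06 -0.22 -2.2 ] q [ 0.63  0.08 -0.7   1.98  0.06  1.1  -0.09]
shift in current tool cm [-0.02 -0.    2.65] in target axes [-0.02 -0.    2.65] turn [ 0.0011 -0.0006  0.0028]
```

{"op": "play_rows", "data": {"targets": "0 0 0.7 0 0 0 -1;0 0 0.7 0 0 0 -1;0 0 0.5 0 0 0 -1;0 0 0.3 0 0 0 -1;0 0 0 0 0 0 -1;0 0 0 0 0 0 -1"}}

```text
time: 10.62
position: [0.4782, -0.0036, 0.2714]
tool_rot: [2.218, 2.223, 0.002]
ft_force: [-0.4, -0.3, -2.6]
grip_width: 0.771
```

```bash
python3 -c "
from h import *
plan(.478,-.0034,.1038,90)"
```

```text
t 10.62 tcp [ 0.4782 -0.0036  0.2714] yaw 90.14 zax [ 1.7e-03 -3.0e-04 -1.0e+00] grip 0.7709264827590362 F [-0.36 -0.33 -2.64] q [ 0.63  0.12 -0.7   2.    0.09  1.05 -0.12]
shift in current tool cm [ 0.02 -0.02  0.36] in target axes [ 0.02 -0.02  0.36] turn [0.0017 0.0003 0.0024]
```

{"op": "play_rows", "data": {"targets": "0 0 0.2 0 0 0 -1;0 0 0.15 0 0 0 -1;0 0 0 0 0 0 -1"}}

```text
time: 11.0
position: [0.4784, -0.0038, 0.2685]
tool_rot: [2.217, 2.222, 0.001]
ft_force: [-2.0, -0.3, -0.4]
grip_width: 0.77
```

```bash
python3 -c "
from h import *
plan(.478,-.0034,.1038,90)"
```

```text
t 11.0 tcp [ 0.4784 -0.0038  0.2685] yaw 90.13 zax [ 0.002  -0.0013 -1.    ] grip 0.7703052627789716 F [-1.95 -0.34 -0.42] q [ 0.62  0.12 -0.7   2.01  0.09  1.04 -0.12]
shift in current tool cm [ 0.04 -0.04  0.07] in target axes [ 0.04 -0.04  0.07] turn [0.002  0.0013 0.0022]
```

{"op": "play_rows", "data": {"targets": "0 0 0 0 0 0 0.7;0 0 0 0 0 0 1;0 0 0 0 0 0 1;0 0 0 0 0 0 1;0 0 -1 0 0 0 1;0 0 -3 0 0 0 1;0 0 -4 0 0 0 1;0 0 -4 0 0 0 1;0 0 -2 0 0 0 1;0 0 0 0 0 0 1"}}

```text
time: 12.25
position: [0.4784, -0.0025, 0.4168]
tool_rot: [2.213, 2.221, 0.009]
ft_force: [-0.3, 0.7, -1.3]
grip_width: 0.997
```

```bash
python3 -c "
from h import *
plan(.5975,.2756,.2,90)"
```

```text
t 12.25 tcp [ 0.4784 -0.0025  0.4168] yaw 90.22 zax [ 8.4e-03 -4.0e-04 -1.0e+00] grip 0.9974913270352009 F [-0.29  0.68 -1.32] q [ 0.67 -0.04 -0.69  1.82 -0.02  1.34 -0.02]
shift in current tool cm [27.76 11.97  5.36] in target axes [27.81 11.91  5.28] turn [0.0084 0.0004 0.0038]
```

{"op": "play_rows", "data": {"targets": "3 1 0 0.008 0 0 1;6 2.5 0 0 0 0 1;6 2.5 0 0 0 0 1;6 2.5 0 0 0 0 1;4 2 0 0 0 0 1;1.5 1 1 0 0 0 1;0 0 1 0 0 0 1;0 0 0 0 0 0 1;0 0 0 0 0 0 1"}}

```text
time: 13.38
position: [0.593, 0.2613, 0.3864]
tool_rot: [-2.222, -2.214, 0.017]
ft_force: [-0.4, -0.5, -0.1]
grip_width: 1.0
```

```bash
python3 -c "
from h import *
plan(.5975,.2756,.066,90)
for n in('scene','top'):
  im=snap(n,n+'3.png')
  for z,c in((.109,(.478,-.0034)),(.075,(.478,-.0034)),(.074,(.5975,.2756))): 
    try: print(n,z,ring(im,None,z-.006,z+.006,c,.045))
    except Exception as e: print('x')
"
```

```text
t 13.38 tcp [0.593  0.2613 0.3864] yaw 89.81 zax [-0.0106 -0.0043 -0.9999] grip 1.0003175022389903 F [-0.36 -0.53 -0.06] q [ 0.17  0.46 -0.85  1.45  0.34  1.4  -0.69]
shift in current tool cm [ 1.5   0.61 15.63] in target axes [ 1.43  0.45 15.64] turn [-0.0106  0.0043 -0.0034]
scene 0.109 (array([ 0.47873212, -0.00423324,  0.03470637]), 343, np.float64(0.1090611397580695))
scene 0.075 (array([ 0.47931699, -0.00509278,  0.03672665]), 228, np.float64(0.07485132011499254))
scene 0.074 (array([0.59791217, 0.27511621, 0.02885165]), 260, np.float64(0.07335891362662178))
top 0.109 (array([ 0.47847217, -0.00176682,  0.03326566]), 333, np.float64(0.1092872681282449))
top 0.075 (array([ 0.47863986, -0.00313588,  0.0364738 ]), 148, np.float64(0.07439188003480847))
top 0.074 (array([0.5981264 , 0.27579245, 0.02737271]), 149, np.float64(0.07344971252835475))
```

View pics/scene3.png

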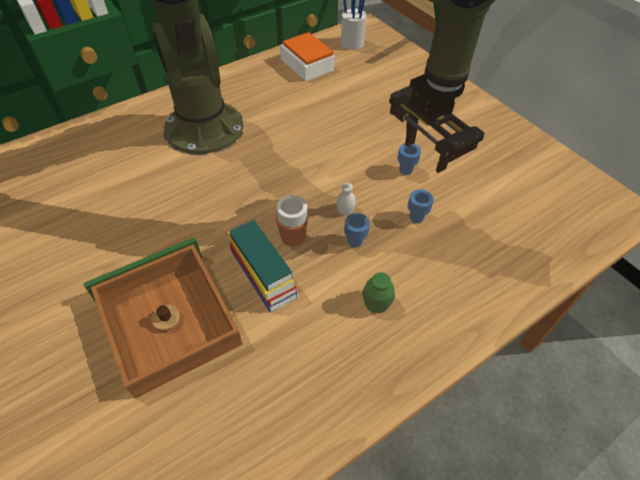

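View pics/top3.png

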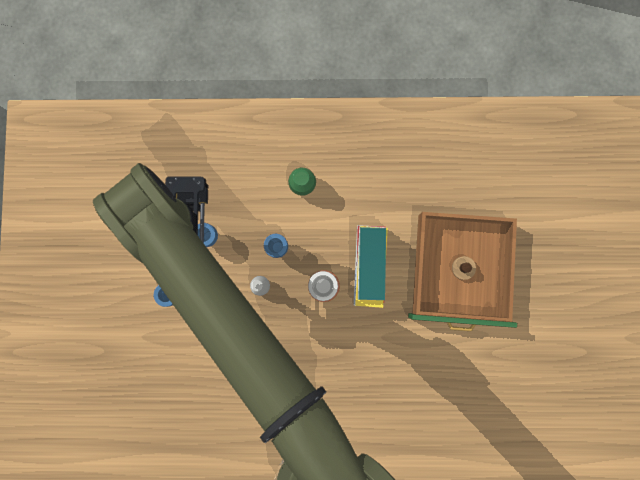

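The white pot is seated: its rim is at z 0.109, at (292,205) in the scene and (323,286) from above. Next is blue pot A at about (0.598, 0.2755).

{"op": "play_rows", "data": {"targets": "1.45 0.5 2 -0.01 0.004 -0.003 1;0 0 3 0 0 0 1;0 0 2 0 0 0 1;0 0 0 0 0 0 1;0 0 0 0 0 0 1"}}

```text
time: 14.1
position: [0.5988, 0.277, 0.3137]
tool_rot: [2.222, 2.218, 0.006]
ft_force: [0.4, 0.1, -0.0]
grip_width: 1.003
```

```bash
python3 -c "
from h import *
plan(.598,.2756,.066,90)"
```

```text
t 14.1 tcp [0.5988 0.277  0.3137] yaw 89.9 zax [ 0.0039  0.0015 -1.    ] grip 1.0030306126535342 F [ 0.39  0.09 -0.01] q [ 0.13  0.53 -0.83  1.52  0.4   1.27 -0.74]
shift in current tool cm [-0.16 -0.11  8.37] in target axes [-0.14 -0.08  8.37] turn [ 0.0039 -0.0015 -0.0017]
```

{"op": "play_rows", "data": {"targets": "-0.1 -0.1 1.5 0.004 -0.001 0 1;0 0 2 0 0 0 1;0 0 2 0 0 0 1;0 0 1.5 0 0 0 1;0 0 0.8 0 0 0 1;0 0 0 0 0 0 1;0 0 0 0 0 0 1"}}

```text
time: 14.98
position: [0.5983, 0.2761, 0.231]
tool_rot: [-2.224, -2.219, -0.002]
ft_force: [-0.3, 0.7, -0.1]
grip_width: 1.001
```

```bash
python3 -c "
from h import *
plan(.598,.2756,.066,90)"
```

```text
t 14.97 tcp [0.5983 0.2761 0.231 ] yaw 89.87 zax [ 9.0e-04  1.1e-03 -1.0e+00] grip 1.0010114088713151 F [-0.25  0.69 -0.06] q [ 0.11  0.6  -0.79  1.59  0.46  1.14 -0.78]
shift in current tool cm [-0.05 -0.03  0.1 ] in target axes [-0.05 -0.03  0.1 ] turn [ 0.0009 -0.0011 -0.0022]
```

{"op": "play_rows", "data": {"targets": "0 0 0 0 0 0 -1;0 0 0 0 0 0 -1;0 0 0 0 0 0 -1;0 0 0 0 0 0 -1;0 0 0 0 0 0 -1;0 0 0 0 0 0 -1;0 0 0 0 0 0 -1", "newtons": 20}}

```text
time: 15.85
position: [0.5988, 0.2765, 0.2329]
tool_rot: [2.223, 2.218, 0.006]
ft_force: [-0.3, 0.6, 0.2]
grip_width: 0.634
```

```bash
python3 -c "
from h import *
plan(.598,.2756,.066,90)"
```

```text
t 15.85 tcp [0.5988 0.2765 0.2329] yaw 89.87 zax [ 0.0037  0.0021 -1.    ] grip 0.6341429416306281 F [-0.34  0.63  0.2 ] q [ 0.11  0.6  -0.79  1.59  0.46  1.14 -0.78]
shift in current tool cm [-0.09 -0.08  0.29] in target axes [-0.09 -0.08  0.29] turn [ 0.0037 -0.0021 -0.0024]
```

{"op": "play_rows", "data": {"targets": "0 0 -2 0 0 0 -1;0 0 -3 0 0 0 -1;0 0 -4 0 0 0 -1;0 0 -4 0 0 0 -1;0 0 -2.5 0 0 0 -1;0 0 -1 0 0 0 -1;0 0 0 0 0 0 -1"}}

```text
time: 16.73
position: [0.5971, 0.2766, 0.4085]
tool_rot: [2.221, 2.219, 0.009]
ft_force: [0.4, 0.6, -1.7]
grip_width: 0.631
```

```bash
python3 -c "
from h import *
plan(.4786,-.0032,.23,90)"
```

```text
t 16.73 tcp [0.5971 0.2766 0.4085] yaw 89.95 zax [ 0.0051  0.003  -1.    ] grip 0.6308208858355021 F [ 0.42  0.58 -1.66] q [ 0.15  0.46 -0.86  1.4   0.35  1.43 -0.71]
shift in current tool cm [-27.99 -11.83   1.3 ] in target axes [-27.98 -11.85   1.45] turn [ 0.0051 -0.003  -0.0009]
```

{"op": "play_rows", "data": {"targets": "-2 -1 0 0.005 0 0 -1;-4 -1.8 0 0 0 0 -1;-5 -2 0 0 0 0 -1;-5 -2 0 0 0 0 -1;-5 -2 0 0 0 0 -1;-3 -1.2 0 0 0 0 -1;-1 -0.5 0 0 0 0 -1;0 0 0 0 0 0 -1;0 0 0 0 0 0 -1"}}

```text
time: 17.85
position: [0.4863, 0.0199, 0.3972]
tool_rot: [-2.209, -2.212, 0.012]
ft_force: [0.0, -0.4, -0.8]
grip_width: 0.626
```

```bash
python3 -c "
from h import *
plan(.4786,-.0032,.23,90)"
```

```text
t 17.85 tcp [0.4863 0.0199 0.3972] yaw 90.07 zax [-0.0167  0.0054 -0.9998] grip 0.6256282918899897 F [ 0.02 -0.45 -0.81] q [ 0.73  0.02 -0.82  1.82  0.    1.32 -0.09]
shift in current tool cm [-2.31 -0.76  0.32] in target axes [-2.31 -0.77  0.32] turn [-0.0167 -0.0054  0.0014]
```

{"op": "play_rows", "data": {"targets": "-1.3 -0.4 0 -0.016 -0.005 0 -1;-0.9 -0.3 0 0 0 0 -1;0 0 0 0 0 0 -1;0 0 0 0 0 0 -1"}}

```text
time: 18.35
position: [0.4795, -0.001, 0.397]
tool_rot: [-2.214, -2.228, -0.002]
ft_force: [-0.1, -0.3, -1.3]
grip_width: 0.634
```

```bash
python3 -c "
from h import *
plan(.4786,-.0032,.1379,90)
im=snap('scene','scene4.png')"
```

```text
t 18.35 tcp [ 0.4795 -0.001   0.397 ] yaw 90.37 zax [ 3.0e-04  1.8e-03 -1.0e+00] grip 0.6340419509845076 F [-0.13 -0.3  -1.29] q [ 0.76 -0.02 -0.79  1.85 -0.01  1.31 -0.03]
shift in current tool cm [-0.24 -0.1   9.51] in target axes [-0.22 -0.09  9.51] turn [ 0.0004 -0.0018  0.0065]
```

View pics/scene4.png

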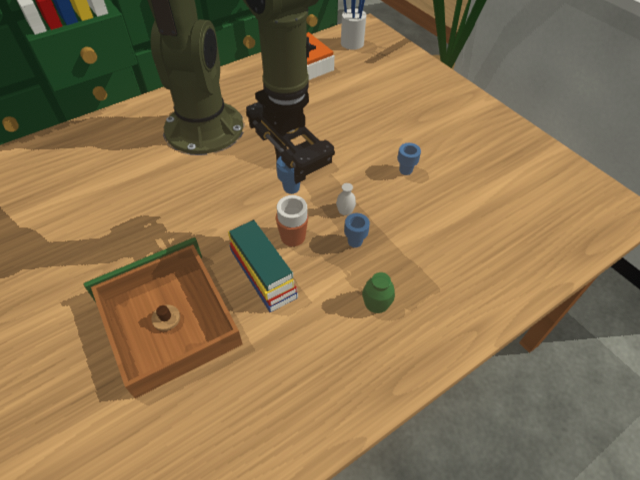

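The blue pot hangs upright at (289,175) above the white rim at (292,205). Descending.

{"op": "play_rows", "data": {"targets": "-0.2 -0.1 0.5 0 0 0.005 -1;0 0 1.5 0 0 0 -1;0 0 2 0 0 0 -1;0 0 1.5 0 0 0 -1;0 0 1 0 0 0 -1;0 0 0.5 0 0 0 -1;0 0 0 0 0 0 -1"}}

```text
time: 19.27
position: [0.4781, -0.0025, 0.3216]
tool_rot: [-2.217, -2.222, -0.002]
ft_force: [-0.3, -0.0, -1.4]
grip_width: 0.635
```

```bash
python3 -c "
from h import *
plan(.4786,-.0032,.1379,90)"
```

```text
t 19.27 tcp [ 0.4781 -0.0025  0.3216] yaw 90.13 zax [-0.0013  0.0027 -1.    ] grip 0.6353998766334086 F [-0.29 -0.04 -1.38] q [ 0.74  0.06 -0.81  1.95  0.04  1.15 -0.08]
shift in current tool cm [-0.08  0.05  1.97] in target axes [-0.07  0.05  1.97] turn [-0.0013 -0.0027  0.0022]
```

{"op": "play_rows", "data": {"targets": "0 0 0.6 0 0 0 -1;0 0 0.6 0 0 0 -1;0 0 0.4 0 0 0 -1;0 0 0.2 0 0 0 -1;0 0 0.1 0 0 0 -1;0 0 0 0 0 0 -1"}}

```text
time: 20.02
position: [0.4789, -0.0025, 0.3027]
tool_rot: [-2.219, -2.223, -0.004]
ft_force: [0.1, -0.3, -1.6]
grip_width: 0.631
```

```bash
python3 -c "
from h import *
plan(.4786,-.0032,.1379,90)"
```

```text
t 20.02 tcp [ 0.4789 -0.0025  0.3027] yaw 90.11 zax [ 0.0015  0.002  -1.    ] grip 0.6310247668876976 F [ 0.15 -0.28 -1.61] q [ 0.73  0.09 -0.81  1.97  0.07  1.11 -0.1 ]
shift in current tool cm [-0.07 -0.03  0.08] in target axes [-0.07 -0.03  0.08] turn [ 0.0015 -0.002   0.0019]
```

{"op": "play_rows", "data": {"targets": "0 0 0.15 0 0 0 -1;0 0 0.1 0 0 0 -1;0 0 0 0 0 0 -1"}}

```text
time: 20.4
position: [0.48, -0.0022, 0.3028]
tool_rot: [2.217, 2.222, 0.006]
ft_force: [-0.6, -0.1, -1.7]
grip_width: 0.633
```

```bash
python3 -c "
from h import *
plan(.4786,-.0032,.1379,90)"
```

```text
t 20.4 tcp [ 0.48   -0.0022  0.3028] yaw 90.11 zax [ 4.8e-03  8.0e-04 -1.0e+00] grip 0.632687928599314 F [-0.59 -0.06 -1.73] q [ 0.73  0.09 -0.81  1.97  0.07  1.11 -0.1 ]
shift in current tool cm [-0.1  -0.14  0.09] in target axes [-0.1  -0.14  0.09] turn [ 0.0048 -0.0008  0.0019]
```

{"op": "play_rows", "data": {"targets": "-0.1 -0.1 0.2 0 0 0 -1;0 0 0.2 0 0 0 -1;0 0 0.1 0 0 0 -1"}}

```text
time: 20.78
position: [0.4805, -0.0019, 0.3023]
tool_rot: [2.215, 2.22, 0.009]
ft_force: [-3.4, -0.4, 6.2]
grip_width: 0.633
```

```bash
python3 -c "
from h import *
plan(.4786,-.0032,.1379,90)"
```

```text
t 20.77 tcp [ 0.4805 -0.0019  0.3023] yaw 90.15 zax [ 8.e-03  2.e-04 -1.e+00] grip 0.6331570660754559 F [-3.38 -0.4   6.21] q [ 0.73  0.09 -0.81  1.97  0.07  1.11 -0.1 ]
shift in current tool cm [-0.13 -0.19  0.04] in target axes [-0.13 -0.19  0.04] turn [ 0.008  -0.0001  0.0026]
```

{"op": "play_rows", "data": {"targets": "0 0 0 0 0 0 0.6;0 0 0 0 0 0 1;0 0 0 0 0 0 1;0 0 0 0 0 0 1;0 0 -1 0 0 0 1;0 0 -3 0 0 0 1;0 0 -4 0 0 0 1;0 0 -2 0 0 0 1;0 0 0 0 0 0 1"}}

```text
time: 21.9
position: [0.4797, -0.0019, 0.4069]
tool_rot: [2.213, 2.22, 0.011]
ft_force: [-0.0, -0.4, -0.1]
grip_width: 1.0
```

```bash
python3 -c "
from h import *
plan(.5216,-.338,.2,90)
im=snap('scene','scene5.png')
c=(.478,-.003)
for z in(.143,.109,.075): print(z,ring(im,None,z-.006,z+.006,c,.045))"
```

```text
t 21.9 tcp [ 0.4797 -0.0019  0.4069] yaw 90.18 zax [ 9.9e-03  5.0e-04 -1.0e+00] grip 1.000115047218246 F [-0.   -0.37 -0.13] q [ 0.77 -0.03 -0.79  1.83 -0.02  1.32 -0.02]
shift in current tool cm [-33.63   4.04   4.31] in target axes [-33.61   4.19   4.29] turn [ 0.0099 -0.0005  0.0032]
0.143 (array([ 0.48109808, -0.00283539,  0.02926706]), 325, np.float64(0.14310541109804356))
0.109 (array([ 0.47973444, -0.00366534,  0.033383  ]), 197, np.float64(0.10940356120987213))
0.075 (array([ 0.4792793 , -0.00551469,  0.03669345]), 165, np.float64(0.07508700520994428))
```

View pics/scene5.png

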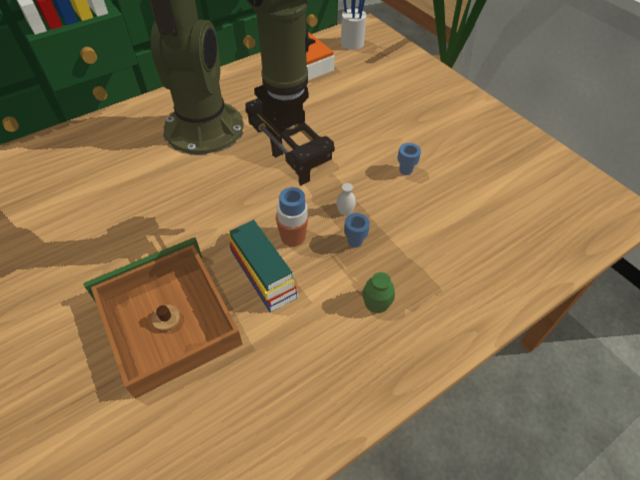

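The stack is seated: blue rim at z 0.143, tower at (292,190–240). Now to the lid, knob at (165,312).

{"op": "play_rows", "data": {"targets": "-3 0.3 0 0.01 0 0 1;-6 0.7 0 0 0 0 1;-6 0.7 0 0 0 0 1;-6 0.7 0 0 0 0 1;-6 0.7 0 0 0 0 1;-4 0.5 0 0 0 0 1;-1 0.2 0 0 0 0 1;0 0 0 0 0 0 1;0 0 0 0 0 0 1"}}

```text
time: 23.08
position: [0.5194, -0.3265, 0.3939]
tool_rot: [-2.196, -2.223, 0.005]
ft_force: [0.2, 0.5, -0.3]
grip_width: 0.999
```

```bash
python3 -c "
from h import *
plan(.5216,-.338,.1,90)
for n in('scene','top'):
  im=snap(n,n+'6.png')
  for z in(.143,.109,.075): print(n,z,ring(im,None,z-.006,z+.006,(.478,-.003),.045))
"
```

```text
t 23.07 tcp [ 0.5194 -0.3265  0.3939] yaw 90.7 zax [-0.0142  0.0093 -0.9999] grip 0.9989157265324863 F [ 0.25  0.48 -0.26] q [ 0.97  0.3  -0.56  1.54  0.16  1.36  0.41]
shift in current tool cm [-1.28  0.39 12.98] in target axes [-1.15  0.22 12.99] turn [-0.0142 -0.0094  0.0122]
scene 0.143 (array([ 0.48199509, -0.00265532,  0.02925647]), 322, np.float64(0.14310605438524698))
scene 0.109 (array([ 0.47980231, -0.00387853,  0.03353961]), 202, np.float64(0.10968515335254436))
scene 0.075 (array([ 0.47907224, -0.00474748,  0.03664351]), 168, np.float64(0.0748733648720209))
top 0.143 (array([ 0.48128577, -0.00155431,  0.02773129]), 318, np.float64(0.14323911732589456))
top 0.109 (array([ 0.47860403, -0.00173984,  0.03331129]), 204, np.float64(0.10931375651842398))
top 0.075 (array([ 0.47867227, -0.00324315,  0.03647389]), 207, np.float64(0.07543078012437773))
```

View pics/top6.png

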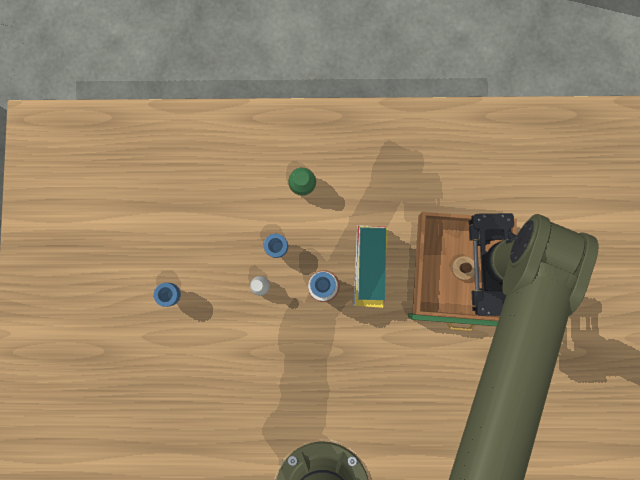

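Stack as seen from above at (323,286), nested rings concentric; the gripper is over the drawer next to the knob at (465,267).

{"op": "play_rows", "data": {"targets": "-1.2 0.3 2 -0.014 -0.009 0.012 1;0 0 4 0 0 0 1;0 0 4 0 0 0 1;0 0 2 0 0 0 1;0 0 0 0 0 0 1;0 0 0 0 0 0 1"}}

```text
time: 23.92
position: [0.5258, -0.3326, 0.2771]
tool_rot: [2.204, 2.225, 0.002]
ft_force: [0.3, -0.1, -0.2]
grip_width: 0.996
```

```bash
python3 -c "
from h import *
plan(.5216,-.338,.047,90)"
```

```text
t 23.93 tcp [ 0.5258 -0.3326  0.2771] yaw 90.54 zax [ 0.0082 -0.006  -0.9999] grip 0.9960617440099144 F [ 0.35 -0.06 -0.21] q [ 0.96  0.4  -0.54  1.66  0.22  1.13  0.37]
shift in current tool cm [-0.5  -0.48  6.61] in target axes [-0.54 -0.42  6.61] turn [0.0082 0.0061 0.0094]
```

{"op": "play_rows", "data": {"targets": "-0.5 -0.45 1 0.008 0.006 0.009 1;0 0 2 0 0 0 1;0 0 1 0 0 0 1;0 0 0 0 0 0 1;0 0 0 0 0 0 1"}}

```text
time: 24.55
position: [0.5218, -0.3388, 0.2366]
tool_rot: [2.22, 2.218, 0.001]
ft_force: [0.8, -0.2, -0.0]
grip_width: 1.004
```

```bash
python3 -c "
from h import *
plan(.5216,-.338,.047,90)"
```

```text
t 24.55 tcp [ 0.5218 -0.3388  0.2366] yaw 89.95 zax [ 0.0024 -0.0019 -1.    ] grip 1.003913955136749 F [ 0.82 -0.24 -0.04] q [ 0.95  0.44 -0.52  1.69  0.25  1.07  0.35]
shift in current tool cm [ 0.08 -0.02  2.56] in target axes [ 0.08 -0.02  2.56] turn [ 0.0024  0.0019 -0.0009]
```

{"op": "play_rows", "data": {"targets": "0.1 0 1 0.002 0 0 1;0 0 0.9 0 0 0 1;0 0 0.5 0 0 0 1;0 0 0.1 0 0 0 1;0 0 0 0 0 0 1"}}

```text
time: 25.18
position: [0.5221, -0.3376, 0.2102]
tool_rot: [2.221, 2.219, -0.001]
ft_force: [0.2, -0.0, 0.4]
grip_width: 1.001
```

```bash
python3 -c "
from h import *
plan(.5216,-.338,.046,90)"
```

```text
t 25.18 tcp [ 0.5221 -0.3376  0.2102] yaw 89.97 zax [ 9.0e-04 -2.2e-03 -1.0e+00] grip 1.0007908881264218 F [ 0.17 -0.04  0.35] q [ 0.94  0.47 -0.51  1.71  0.27  1.02  0.34]
shift in current tool cm [-0.04 -0.05  0.02] in target axes [-0.04 -0.05  0.02] turn [ 0.0009  0.0022 -0.0006]
```

{"op": "play_rows", "data": {"targets": "0 0 0 0 0 0 -1;0 0 0 0 0 0 -1;0 0 0 0 0 0 -1;0 0 0 0 0 0 -1;0 0 0 0 0 0 -1;0 0 0 0 0 0 -1;0 0 0 0 0 0 -1;0 0 0 0 0 0 -1;0 0 0 0 0 0 -1;0 0 0 0 0 0 -1", "newtons": 20}}

```text
time: 26.42
position: [0.5224, -0.3379, 0.2111]
tool_rot: [2.22, 2.218, -0.001]
ft_force: [-0.7, -0.2, 0.7]
grip_width: 0.271
```

```bash
python3 -c "
from h import *
plan(.5216,-.338,.046,90)"
```

```text
t 26.43 tcp [ 0.5224 -0.3379  0.2111] yaw 89.96 zax [ 0.002  -0.0032 -1.    ] grip 0.27126975805777753 F [-0.67 -0.24  0.73] q [ 0.94  0.47 -0.51  1.71  0.27  1.02  0.34]
shift in current tool cm [-0.01 -0.08  0.11] in target axes [-0.01 -0.08  0.11] turn [ 0.002   0.0032 -0.0006]
```

{"op": "play_rows", "data": {"targets": "0 0 -1 0 0 0 -1;0 0 -3 0 0 0 -1;0 0 -4 0 0 0 -1;0 0 -4 0 0 0 -1;0 0 -4 0 0 0 -1;0 0 -3 0 0 0 -1;0 0 -1 0 0 0 -1;0 0 0 0 0 0 -1"}}

```text
time: 27.42
position: [0.5216, -0.3363, 0.4199]
tool_rot: [2.218, 2.219, -0.001]
ft_force: [0.7, 0.3, -1.4]
grip_width: 0.267
```

```bash
python3 -c "
from h import *
plan(.4815,-.0022,.25,90)
im=snap('scene','scene7.png')"
```

```text
t 27.43 tcp [ 0.5216 -0.3363  0.4199] yaw 90.03 zax [ 0.0023 -0.0032 -1.    ] grip 0.2665126584699816 F [ 0.75  0.28 -1.43] q [ 0.98  0.3  -0.56  1.49  0.16  1.39  0.41]
shift in current tool cm [33.41 -3.99  0.48] in target axes [33.41 -4.01  0.59] turn [0.0023 0.0032 0.0006]
```

View pics/scene7.png

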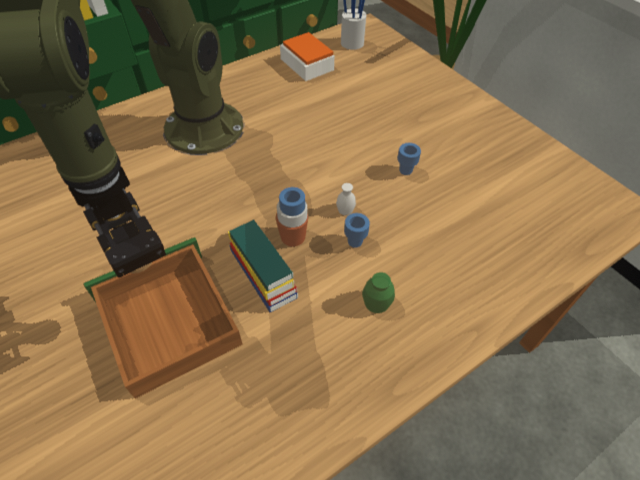

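The drawer is empty and the lid is in the gripper at about (130,255), hidden behind it in this view. Carrying it over the books.

{"op": "play_rows", "data": {"targets": "2 -0.2 0 0 0 0 -1;4 -0.5 0 0 0 0 -1;5 -0.6 0 0 0 0 -1;5 -0.6 0 0 0 0 -1;5 -0.6 0 0 0 0 -1;5 -0.6 0 0 0 0 -1;3 -0.4 0 0 0 0 -1;1 0 0 0 0 0 -1;0 0 0 0 0 0 -1;0 0 0 0 0 0 -1"}}

```text
time: 28.72
position: [0.479, -0.0187, 0.4068]
tool_rot: [-2.204, -2.215, 0.014]
ft_force: [0.5, -0.7, -0.4]
grip_width: 0.268
```

```bash
python3 -c "
from h import *
plan(.4815,-.0022,.197,90)"
```

```text
t 28.73 tcp [ 0.479  -0.0187  0.4068] yaw 90.3 zax [-0.0182  0.0055 -0.9998] grip 0.2676642823224983 F [ 0.49 -0.74 -0.44] q [ 0.78 -0.01 -0.77  1.82 -0.02  1.34  0.01]
shift in current tool cm [1.62 0.34 4.58] in target axes [1.65 0.25 4.58] turn [-0.0182 -0.0056  0.0053]
```

{"op": "play_rows", "data": {"targets": "0.9 0.2 0 -0.018 -0.005 0.005 -1;0.7 0.05 0.5 0 0 0 -1;0 0 1 0 0 0 -1;0 0 0.5 0 0 0 -1;0 0 0 0 0 0 -1;0 0 0 0 0 0 -1"}}

```text
time: 29.48
position: [0.4819, -0.0047, 0.3843]
tool_rot: [-2.226, -2.215, -0.001]
ft_force: [-0.2, 1.7, -0.7]
grip_width: 0.267
```

```bash
python3 -c "
from h import *
plan(.4815,-.0022,.197,90)
for n in('scene','top'):
  im=snap(n,n+'8.png')
  v=im['pixels'][100:300,200:420]
  cv2.imwrite('pics/crop8%s.png'%n,cv2.resize(v,None,fx=3,fy=3))"
```

```text
t 29.48 tcp [ 0.4819 -0.0047  0.3843] yaw 89.7 zax [-7.0e-04  1.5e-03 -1.0e+00] grip 0.2673873788157366 F [-0.19  1.68 -0.7 ] q [ 0.76  0.   -0.8   1.86  0.    1.28 -0.04]
shift in current tool cm [ 0.24 -0.04  2.33] in target axes [ 0.25 -0.04  2.33] turn [-0.0007 -0.0015 -0.0052]
```

View pics/crop8scene.png

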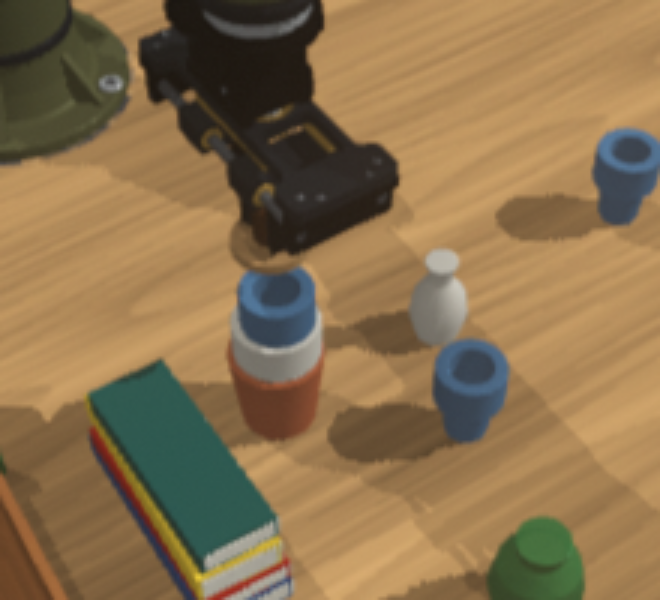

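The lid disc is held above the stack (crop ~(270,245)). Check its position by depth, then lower.

{"op": "play_rows", "data": {"targets": "0.25 -0.05 0.5 0 0 -0.005 -1;0 0 0.8 0 0 0 -1;0 0 0.5 0 0 0 -1;0 0 0 0 0 0 -1;0 0 0 0 0 0 -1;0 0 0 0 0 0 -1"}}

```text
time: 30.32
position: [0.4815, -0.002, 0.3654]
tool_rot: [-2.221, -2.221, -0.001]
ft_force: [0.6, -0.3, -0.5]
grip_width: 0.271
```

```bash
python3 -c "
from h import *
plan(.4815,-.0022,.197,90)
im=snap('scene','scene9.png');P=cloud(im)
hsv=cv2.cvtColor(im['pixels'],cv2.COLOR_BGR2HSV)
m=(im['depth']>0)&(np.hypot(P[...,0]-.4815,P[...,1]+.002)<.04)&(P[...,2]>.15)&(P[...,2]<.2)&(hsv[...,2]>80)
Q=P[m];print(len(Q));
for a in np.arange(.15,.2,.005):
  s=Q[(Q[:,2]>=a)&(Q[:,2]<a+.005)]
  if len(s):print(a.round(3),len(s),s.min(0).round(4),s.max(0).round(4))
E=Q
# circle fit of side points (known r 28 mm) 
from scipy.optimize import least_squares
S=Q[(np.hypot(Q[:,0]-.4815,Q[:,1]+.002)>.022)]
r=least_squares(lambda p:np.hypot(S[:,0]-p[0],S[:,1]-p[1])-.028,[.4815,-.002],loss='soft_l1',f_scale=.001);print(r.x,len(S))
v=im['pixels'][100:300,200:420]
cv2.imwrite('pics/crop9.png',cv2.resize(v,None,fx=3,fy=3))"
```

```text
t 30.32 tcp [ 0.4815 -0.002   0.3654] yaw 90.01 zax [-1.0e-04  1.3e-03 -1.0e+00] grip 0.2714558162853361 F [ 0.58 -0.3  -0.5 ] q [ 0.75  0.02 -0.8   1.89  0.01  1.24 -0.05]
shift in current tool cm [-0.02  0.    0.44] in target axes [-0.02  0.    0.44] turn [-0.0001 -0.0013  0.0001]
212
0.165 2 [ 0.4686 -0.0267  0.1674] [ 0.5003 -0.0196  0.17  ]
0.17 46 [ 0.4714 -0.0302  0.17  ] [0.5081 0.0164 0.175 ]
0.175 142 [ 0.4554 -0.0299  0.1756] [0.5099 0.0081 0.18  ]
0.18 20 [ 0.4577 -0.0266  0.18  ] [ 0.5022 -0.0102  0.1819]
0.19 1 [ 0.4612 -0.0129  0.1942] [ 0.4612 -0.0129  0.1942]
0.195 1 [ 0.4628 -0.0136  0.1988] [ 0.4628 -0.0136  0.1988]
[ 4.80698386e-01 -2.19325488e-04] 142
```

View pics/crop9.png

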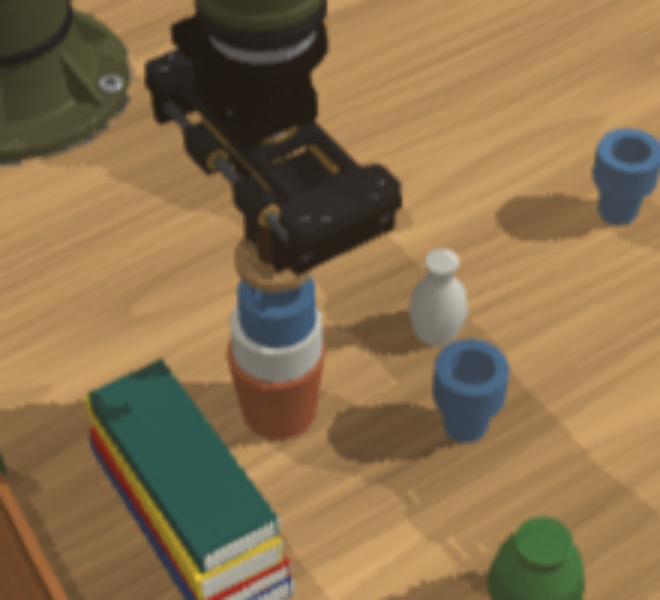

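The lid is centred over the blue mouth within about 2 mm, level, with its underside about 19 mm above the rim. Lower 4 mm.

{"op": "play_rows", "data": {"targets": "-0.1 0 0.3 0 0 0 -1;0 0 0.05 0 0 0 -1;0 0 0 0 0 0 -1;0 0 0 0 0 0 -1;0 0 0 0 0 0 -1;0 0 0 0 0 0 -1"}}

```text
time: 31.12
position: [0.4816, -0.0031, 0.3619]
tool_rot: [-2.221, -2.221, -0.002]
ft_force: [0.5, -0.4, -1.4]
grip_width: 0.272
```

```bash
python3 -c "
from h import *
plan(.4815,-.0022,.197,90);print(abs(ctrl.get_state()['qd']).max())
im=snap('scene','scene10.png');P=cloud(im)
for z in(.109,.075): print(z,ring(im,None,z-.006,z+.006,(.479,-.003),.045))
plan(.4815,-.0022,.197,90)"
```

```text
t 31.12 tcp [ 0.4816 -0.0031  0.3619] yaw 90.0 zax [ 5.0e-04  1.1e-03 -1.0e+00] grip 0.27158093855763965 F [ 0.5  -0.39 -1.35] q [ 0.75  0.02 -0.8   1.89  0.02  1.24 -0.05]
shift in current tool cm [ 0.09 -0.01  0.09] in target axes [ 0.09 -0.01  0.09] turn [ 0.0005 -0.0011  0.    ]
0.001228099575102206
0.109 (array([ 0.48060376, -0.0037697 ,  0.03326633]), 208, np.float64(0.10952267369339501))
0.075 (array([ 0.47899988, -0.0046727 ,  0.03716761]), 172, np.float64(0.07512076433073617))
t 31.18 tcp [ 0.4816 -0.0031  0.3619] yaw 90.0 zax [ 4.0e-04  1.1e-03 -1.0e+00] grip 0.2676415447737029 F [-0.28  0.36 -0.63] q [ 0.75  0.02 -0.8   1.89  0.02  1.24 -0.05]
shift in current tool cm [ 0.09 -0.01  0.09] in target axes [ 0.09 -0.01  0.09] turn [ 0.0004 -0.0011  0.    ]
```

View pics/scene10.png

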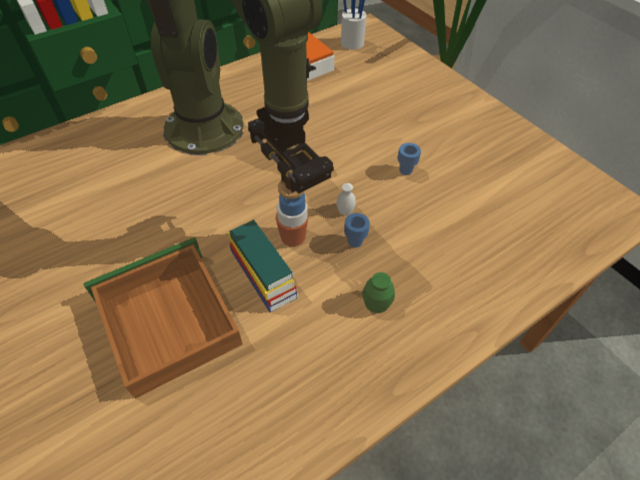

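The lid is just above the stack at (291,188), the arm is still, and the books and vases are where they were. Underside is about 0.159, roughly 16 mm above the rim. Handing in.

```bash
python3 -c "
from h import *
print(ctrl.close_job()); print(ctrl.get_state()['position'])"
```

```text
the job is handed in; nothing more can be done
None
the job is handed in; nothing more can be done
```

I nested the white pot in the terracotta pot and the farthest blue pot in the white one, letting go of each. I then took the lid from the drawer by its knob and carried it over the books. I handed in at about 31 s with the lid still held in the gripper.

**Last checks:**
- **Pots:** the rims stand at 0.075, 0.109 and 0.143 m, which are the fully seated heights. The pots' axes agree within about 3 mm. The blue rim was last measured before I fetched the lid, and the two lower rims again just before hand-in.
- **Lid:** its underside is about 16 mm above the blue rim, worked out from the arm's height. A depth check 3.5 mm higher agreed with that height. It is centred within about 2 mm and level within about 0.002 rad. The knob reads 23.6 mm between the fingers, and the joints are almost at rest.
- **Bystanders:** the books and vases look unmoved in the last picture. I did not re-measure them.

**Disagreement:** the two cameras differ by about 1–3 mm in places, mostly in y. That is inside the tolerances.

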